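# Fan tester: close the lid, then hold the sprung shutter half open for the reading

## Task

The fan is already in the test box. Lower the box's lid gently until it is fully closed, without letting it slam; then slide the sprung shutter on top of the lid by its orange tab from shut to half open (the red mark on its scale) and hold it there against its spring for the reading. Finish while still holding the tab with the shutter at half travel: do not let go; and leave the things lying beside the box where they are.

Things in the scene. Friction and masses are not known exactly. Their poses are not given: they have to be found in the camera images.
- tester: Grey fan test box fixed to the bench, 150 (x) x 180 (y) x 64 mm high to its rim; origin under its centre on the bench, its x axis points from the front panel (with meter window) to the hinge side, y to the left seen from the front, z up. It may stand turned by up to 20 degrees. It is open at the top and a 60 mm fan lies in it.
- lid (a joint): Hinge angle of the aluminium lid in rad: 0 fully closed, about 0.85 to 1.2 at the start (leaning open, still short of upright). Stiff friction hinge: the lid (0.25 kg) stays where it is left; a light push of up to 2 N at the front edge moves it down. Lid plate 150 x 180 x 6 mm, hinged along the box's rear (+x) rim.
- lid_hinge (a point): Middle of the lid's hinge line, at the box's rear upper rim (64 mm above the bench). The lid's underside lies in the plane through this line; x, y and z axes are the lid's: closed, x points to the rear and z up, so the lid reaches from here along its own -x.
- lid_front (a point): Point on the lid's upper (outer) face, 6 mm above its underside, in the middle of its width, 140 mm from the hinge line along the lid and 10 mm short of the plate's front edge; a black finger lip 60 mm wide reaches 11 mm beyond the edge. Axes as lid_hinge. A bare strip 32 mm deep runs along the lid's front edge, between the front edge and the shutter's front rail: press there. When closed it is 70 mm above the bench.
- shutter (a joint): Travel of the shutter in m: 0 shut (sprung), 0.025 half open, 0.050 fully open. It slides on the lid's upper face to the lid's +y (to the left seen from the front). The spring pushes it back to shut with about 3 N when shut, 7 N at half and 10.5 N at full travel. The dark steel shutter, 63 x 64 mm, covers a 50 mm round opening; the white line at the middle of its front edge stands at the red mark of the front rail's scale at half travel.
- shutter_tab: Orange upright tab on the shutter: 26 mm (x) by 8 mm (y, the sliding direction) in section, its top 33 mm above the lid's upper face; sheet and rails under it stand up to 7 mm above that face, nothing else within 45 mm of it along y. Pinch it from above across its 8 mm. Origin at its foot, on the lid's upper face; axes as the lid. Lid closed, the foot is 70 mm above the bench.
- tab_top (a point): Middle of the top of the orange tab, 33 mm above the lid's upper face; lid closed, 103 mm above the bench. Axes as the lid.
- next_fan: Bystander, right of the box: loose black 40 mm fan, 20 mm high, with its lead (46 x 92 mm in all); origin on the bench under the middle of the whole.
- carton: Bystander, left of the box: small white carton, 39 x 55 x 30 mm; origin under its centre.
- heat_sink: Bystander, farther left of the box: finned aluminium heat sink, 30 x 30 x 12 mm; origin under its centre.

How it is judged:
By the outcome, as a careful person would: the job done as asked, in the order asked, and still so for the second after the job is handed in, while the arm keeps its last pose, push and grip.
It also fails if it takes over 51 s, if anything falls off the work surface, if the arm or the gripper's body presses on something with over 40 N, if the wrist force passes 120 N, or if a joint passes its speed limit or range.

## Robot

A 6-joint arm with a two-finger parallel gripper is mounted at the origin on a cart in front of the work surface, level with it; the furniture and walls round the work are solid. World frame = base frame: x ahead of the robot, y to its left, z up, the work surface at z = 0. Lengths are in m, angles in rad, forces in N, time in s.
With the tool pointing down it reaches from about 0.375 to 0.975 m from the base axis. Payload 3.8 kg.
Tool frame: the origin (TCP) lies on the centre line of the jaws, within the pads' length; the fingertips stand 8 mm ahead of it and the grasp point (between the pads) lies 11 mm behind it (robot.finger_overhang is the distance from the TCP to the fingertips, in m); z points along the fingers, y is the direction in which the jaws open and shut (so a half turn about z gives the same grasp; the last joint's range is limited). The gripper opens to 85 mm and grips with 20 to 120 N. Pads are 22 mm wide; open, the fingers measure 114 mm over their backs; the gripper's body (76 mm by 85 mm) begins 54 mm behind the grasp point. The pads swing forward as they close: fully open they stand 13 mm farther back than shut.
Start: joints at [-1.164, 0.264, 1.604, -0, 1.274, -0.037], TCP at [0.29, -0.61, 0.239] pointing down, gripper open.
Joint ranges: [-2.63, 2.63], [-0.94, 2.18], [0.31, 2.57], [-1.31, 4.45], [0, 2.66], [-2.55, 2.55]. Speed limits (rad/s): [2.57, 2.57, 3.14, 3.14, 3.14, 3.14].

## Interface

Orientations are given as a rotation vector (axis times angle).
In Python, from rig import robot, viewer gives the robot as it stands.
- The arm moves only by the tool move_arm, never from a script. Its argument "rows" is a list of rows, each an object with "translation": the shift along the world's x, y, z normalised to -1 to 1, where 1 is 0.025 m, a list of three; "angular": the turn, a rotation vector about the world's x, y, z normalised to -1 to 1, where 1 is 4 degrees, a list of three; "fingers": the gripper's target within -1 to 1 (shut at 1, half-way at 0, fully open at -1). In form: [{"translation": [tx, ty, tz], "angular": [rx, ry, rz], "fingers": fingers}, ...]. A call has 1 to 10 rows; each row shifts and turns the pose as measured when the row begins; what a row does not reach is not made up. A row lasts 1/12 s, in which the tool goes at most 41.7 mm and 7.16 degrees, less where a joint would pass 70% of its speed; a pose out of reach is approached as far as the arm can. A call with a number of a shift or a turn outside -1 to 1 is refused whole. A call with a gripper value outside its range is refused whole. The fingers move at their own pace and stop on an object; "force" is the grip in N (left out, the last holds). Time passes only in rows, so rows that do not move let the fingers close. It gives the time, the measured TCP pose, the force and the opening at its end, in the units of the state.
- robot.get_state(): the state, without advancing time (a new reading comes with each control period).
- viewer.grab_frame(name): name is "scene" or "top" or "wrist"; returns a dict with "image" (480x640x3 uint8, red, green, blue), "fx", "fy", "cx", "cy" (pixels), "dist_coeffs" ([k1, k2, p1, p2, k3] as OpenCV has them; the pictures are not rectified), "T" (4x4, takes a point from camera to world coordinates). Camera axes: x right, y up, looking along -z (the intrinsics and any distortion apply to the point x, -y, -z); pixel columns grow to the right and rows downward; lengths in m; the calibration is good to about 2 mm. A picture is of the moment at which its call begins. There is no depth.
- robot.close_job(): hands the job in, once; it reports no verdict.
Trained networks look in a picture, given as the dict that the camera call returned (one of the last four; its "shot" number tells which), for a name from the list of things; names that differ only in an ending like _2 or _b are one class to them, and where a whole thing is asked for, a point or a joint stands for the part that bears it (a point fixed in the world has none). Each returns a list of dicts, best first, with "score" (0 to 1); they miss things now and then, are a little off and sometimes report something else, mostly with a low value. They report only what shows in the picture. A call takes as long as a camera call.
- viewer.find_in(name, picture): "pixel" ([column, row] in pixels, amid what is visible of it).
- viewer.landmark_of(name, picture): "pixel" ([column, row] in pixels: a listed point, or the origin of a listed thing).
The state is a dict: "t": time; "qpos": joint angles; "joint_velocities": joint speeds; "effort": joint torques, N m; "ee_pos": TCP position; "orientation": TCP orientation; "wrist_force": force on the tool from outside, world axes, zero at the start; "wrist_torque": the same for the moment, N m; "finger_gap": finger opening in m.
Only numpy, scipy, OpenCV 4.12 (cv2) and the standard library are available. Lean on these libraries where they do the work, as an engineer would, in place of code of your own. Each camera call takes 0.05 s, during which the arm holds its last target. There are 200 camera calls.

## Working session

There is one attempt and no reset: what is moved stays moved. The work goes in short steps, Python scripts to look and compute and a tool call to move; the robot and the scene stay as the last step left them, time stands still between calls to the robot, and variables do not carry over. Pictures are saved under pics/ and viewed, about 8 in all and at most 12, crops included, and the job is handed in when it is done.

Besides the shell and the picture viewer there is one more tool, called after ">>>" as a command line: name --argument value ..., lists and objects as JSON in quotes. move_arm: Moves the arm, as the interface text tells. Scaled input: -1 to 1 covers 0.025 m each way for a shift and 4 degrees each way for a turn. Its arguments: {"type":"object","properties":{"rows":{"type":"array","items":{"type":"object","properties":{"translation":{"type":"array","items":{"type":"number","minimum":-1,"maximum":1}},"angular":{"type":"array","items":{"type":"number","minimum":-1,"maximum":1}},"fingers":{"type":"number"}}}},"force":{"type":"number"}},"required":["rows"]}

```bash
mkdir -p pics
cat > h.py <<'E'
import numpy as np, cv2
from rig import robot, viewer
def ray(f,px):
    K=np.array([[f['fx'],0,f['cx']],[0,f['fy'],f['cy']],[0,0,1.]])
    u=cv2.undistortPoints(np.array([[px]],float),K,np.array(f['dist_coeffs'],float))[0,0]
    T=np.array(f['T']); d=T[:3,:3]@np.array([u[0],-u[1],-1.]); return T[:3,3],d/np.linalg.norm(d)
def proj(f,P):
    T=np.array(f['T']); p=T[:3,:3].T@(np.array(P,float)-T[:3,3]); p=np.array([p[0],-p[1],-p[2]])
    K=np.array([[f['fx'],0,f['cx']],[0,f['fy'],f['cy']],[0,0,1.]])
    return cv2.projectPoints(p.reshape(1,1,3),np.zeros(3),np.zeros(3),K,np.array(f['dist_coeffs'],float))[0].ravel()
def atz(f,px,z):
    o,d=ray(f,px); return o+d*(z-o[2])/d[2]
def tri(obs):
    A=np.zeros((3,3));b=np.zeros(3)
    for f,px in obs:
        o,d=ray(f,px);M=np.eye(3)-np.outer(d,d);A+=M;b+=M@o
    P=np.linalg.solve(A,b)
    return P,[np.round(proj(f,P)-px,1) for f,px in obs]
def save(f,n): cv2.imwrite(f'pics/{n}.png',f['image'][:,:,::-1])
E
cat > m.py <<'E'
from h import *
import pickle
fs={n:viewer.grab_frame(n) for n in('scene','top')}
for n,f in fs.items(): save(f,n+'0')
pickle.dump(fs,open('fs.pkl','wb'))
for name in['tester','lid_hinge','lid_front','shutter_tab','tab_top','next_fan','carton','heat_sink']:
    o=[]
    for n,f in fs.items():
        r=viewer.landmark_of(name,f)
        if r: o.append((f,r[0]['pixel'])); print(name,n,np.round(r[0]['pixel'],1),round(r[0]['score'],2), atz(f,r[0]['pixel'],0).round(3) if name in('tester','next_fan','carton','heat_sink') else atz(f,r[0]['pixel'],.064).round(3))
    if len(o)==2: P,e=tri(o); print('   tri',P.round(4),e)
print(robot.get_state())
cv2.imwrite('pics/both0.png',cv2.resize(np.vstack([fs['scene']['image'],fs['top']['image']])[:,:,::-1],None,fx=.62,fy=.62))
E
python3 m.py
```

```text
tester scene [339.1 253.7] 0.55 [ 0.516 -0.1    0.   ]
tester top [390.9 228.4] 0.67 [ 0.521 -0.098  0.   ]
   tri [ 0.518  -0.0983  0.0012] [array([-1. , -0.2]), array([0.4, 1.4])]
lid_hinge scene [310.3 223.8] 0.77 [ 0.592 -0.1    0.064]
lid_hinge top [396.9 176. ] 0.87 [ 0.597 -0.103  0.064]
   tri [ 0.5966 -0.1043  0.06  ] [array([-0.9, -0.2]), array([0.4, 1.2])]
lid_front scene [340.8 194.9] 0.59 [ 0.58  -0.241  0.064]
lid_front top [401.9 211. ] 0.72 [ 0.536 -0.109  0.064]
   tri [ 0.5093 -0.0931  0.1742] [array([0.1, 0. ]), array([-0. , -0.1])]
shutter_tab scene [329.7 202.6] 0.53 [ 0.59  -0.198  0.064]
shutter_tab top [408.7 194.8] 0.6 [ 0.564 -0.122  0.064]
   tri [ 0.5458 -0.1111  0.1315] [array([0., 0.]), array([-0., -0.])]
tab_top top [411.8 171.2] 0.77 [ 0.606 -0.129  0.064]
next_fan scene [387.8 224.4] 0.51 [ 0.456 -0.259 -0.   ]
next_fan top [483.5 263.9] 0.7 [ 0.455 -0.261  0.   ]
   tri [ 0.456  -0.261  -0.0016] [array([0.2, 0. ]), array([-0.1, -0.3])]
carton scene [319.6 299. ] 0.59 [0.487 0.057 0.   ]
carton top [307.9 252.7] 0.89 [0.478 0.049 0.   ]
   tri [ 0.4845  0.0509 -0.0062] [array([2.3, 0.5]), array([-1. , -2.8])]
heat_sink top [258.6 257.5] 0.82 [0.471 0.135 0.   ]
{'t': 0.9, 'qpos': array([-1.16390237e+00,  2.63877639e-01,  1.60395981e+00,  3.53510834e-05,
        1.27370287e+00, -3.68916426e-02]), 'joint_velocities': array([-2.52399154e-05,  8.76592449e-04, -1.43871027e-04,  2.60414517e-04,
        9.07618067e-04,  3.92001992e-04]), 'effort': array([ 3.44694690e-04, -5.15053332e+01, -3.67730713e+01, -3.16225766e-06,
        7.21474062e-04, -3.11128147e-06]), 'ee_pos': array([ 0.28983869, -0.60962179,  0.23931654]), 'orientation': array([3.06452855e+00, 6.91364621e-01, 6.73112142e-05]), 'wrist_force': array([ 0.53470864,  0.30842295, -0.33441089]), 'wrist_torque': array([-0.01412897,  0.01547167,  0.01904315]), 'finger_gap': 0.08515114660481977}
```

View pics/both0.png

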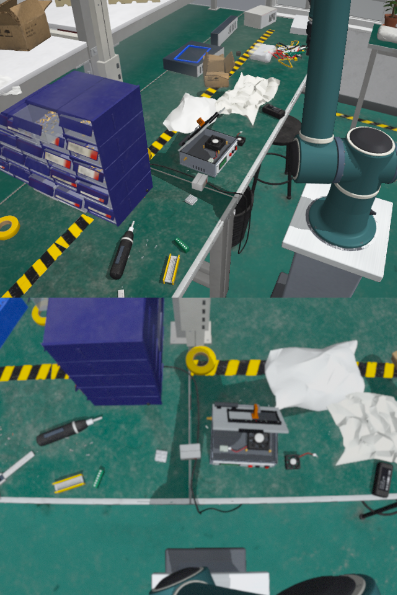

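Run:
```python
import pickle
from h import *
fs=pickle.load(open('fs.pkl','rb'))
a=fs['top']['image'][150:290,320:520]; b=fs['scene']['image'][170:290,270:400]
a=cv2.resize(a,(800,560),interpolation=cv2.INTER_CUBIC)
cv2.imwrite('pics/c1.png',a[:,:,::-1])
```

```text
(no output)
```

View pics/c1.png

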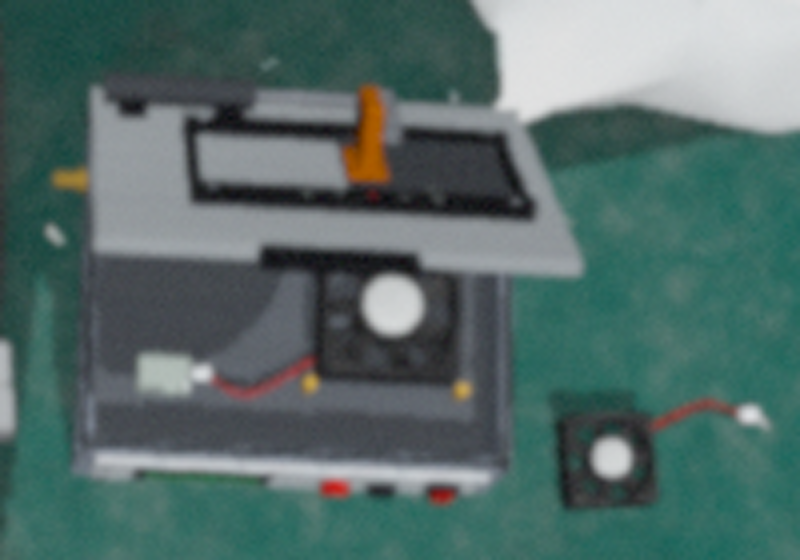

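Run:
```python
import pickle
from h import *
fs=pickle.load(open('fs.pkl','rb')); f=fs['top']
def P(u,v,z): return atz(f,[320+u/4,150+v/4],z)
for z in(.175,.18,.185):
    l,r=P(93,252,z),P(582,272,z); d=l-r; print(z,l.round(4),r.round(4),np.linalg.norm(d).round(4),np.degrees(np.arctan2(-d[0],d[1])))
l,r=P(93,465,.064),P(508,470,.064);d=l-r;print(l,r,np.linalg.norm(d),np.degrees(np.arctan2(-d[0],d[1])))
T=np.array(f['T']);print(T.round(3))
```

```text
0.175 [ 0.5066 -0.006   0.175 ] [ 0.4976 -0.1881  0.175 ] 0.1823 -2.801205116537687
0.18 [ 0.5053 -0.0058  0.18  ] [ 0.4965 -0.1869  0.18  ] 0.1813 -2.8012051165376697
0.185 [ 0.5041 -0.0056  0.185 ] [ 0.4953 -0.1856  0.185 ] 0.1802 -2.8012051165376888
[ 0.44415757 -0.00949551  0.064     ] [ 0.44015522 -0.18064297  0.064     ] 0.17119424801725758 -1.3396377207700758
[[-8.000e-03  9.790e-01 -2.020e-01  2.960e-01]
 [-1.000e+00 -9.000e-03 -1.000e-03  3.300e-02]
 [-2.000e-03  2.020e-01  9.790e-01  1.038e+00]
 [ 0.000e+00  0.000e+00  0.000e+00  1.000e+00]]
```

>>> move_arm --rows '[{"translation": [0.43,0.95,0.05],"angular": [0,0,-0.34],"fingers": 1},{"translation": [0.43,0.95,0.05],"angular": [0,0,-0.34],"fingers": 1},{"translation": [0.43,0.95,0.05],"angular": [0,0,-0.34],"fingers": 1},{"translation": [0.43,0.95,0],"angular": [0,0,-0.34],"fingers": 1},{"translation": [0.43,0.95,0],"angular": [0,0,-0.34],"fingers": 1},{"translation": [0.43,0.95,0],"angular": [0,0,-0.34],"fingers": 1},{"translation": [0.43,0.95,0],"angular": [0,0,-0.34],"fingers": 1},{"translation": [0.43,0.95,0],"angular": [0,0,-0.34],"fingers": 1},{"translation": [0.43,0.95,0],"angular": [0,0,-0.34],"fingers": 1},{"translation": [0.43,0.95,0],"angular": [0,0,-0.34],"fingers": 1}]'

```text
t: 1.73
ee_pos: [0.3975, -0.3674, 0.2433]
orientation: [3.124, 0.292, -0.0]
wrist_force: [0.4, -0.4, 0.3]
finger_gap: -0.0002
```

>>> move_arm --rows '[{"translation": [0.45,1,0],"angular": [0,0,-0.33],"fingers": 1},{"translation": [0.45,1,0],"angular": [0,0,-0.33],"fingers": 1},{"translation": [0.45,1,0],"angular": [0,0,-0.33],"fingers": 1},{"translation": [0.45,1,0],"angular": [0,0,-0.33],"fingers": 1},{"translation": [0.45,1,0],"angular": [0,0,-0.33],"fingers": 1},{"translation": [0.45,1,0],"angular": [0,0,-0.33],"fingers": 1},{"translation": [0.45,1,0],"angular": [0,0,-0.33],"fingers": 1},{"translation": [0.45,1,0],"angular": [0,0,-0.33],"fingers": 1},{"translation": [0.45,1,0],"angular": [0,0,-0.33],"fingers": 1},{"translation": [0.45,1,0],"angular": [0,0,-0.33],"fingers": 1}]'

```text
t: 2.57
ee_pos: [0.5139, -0.1046, 0.2463]
orientation: [3.133, -0.09, 0.008]
wrist_force: [0.7, -0.2, -0.1]
finger_gap: 0.0002
```

>>> move_arm --rows '[{"translation": [0,0,-0.2],"angular": [0,0,0],"fingers": 1}]'

```text
t: 2.65
ee_pos: [0.5161, -0.1009, 0.2426]
orientation: [3.135, -0.087, 0.013]
wrist_force: [0.5, -0.7, -0.1]
finger_gap: -0.0
```

Run:
```python
from h import *
s=robot.get_state();print(s['ee_pos'],s['orientation'],s['qpos'])
w=viewer.grab_frame('wrist');t=viewer.grab_frame('scene')
for n in['lid_front','lid_hinge','tab_top','shutter_tab']:
    for f in(w,t):
        r=viewer.landmark_of(n,f)
        if r: print(n,r[0]['pixel'],round(r[0]['score'],2),ray(f,r[0]['pixel']))
ee=s['ee_pos']; 
a=w['image']; b=t['image'][150:290,240:427]
cv2.imwrite('pics/v2.png',np.vstack([cv2.resize(a,(400,300)),cv2.resize(b,(400,300),interpolation=cv2.INTER_CUBIC)])[:,:,::-1])
```

```text
[ 0.51606363 -0.1009344   0.24255045] [ 3.13468703 -0.08657039  0.01343169] [-0.23808151 -0.02794444  1.92233888 -0.00398573  1.23763625  1.38922006]
lid_front [302.5, 276.8] 0.64 (array([ 0.59633638, -0.10416179,  0.37786058]), array([-0.38376693,  0.04638361, -0.92226434]))
lid_front [339.8, 195.6] 0.76 (array([0.06073364, 0.84678643, 0.87437412]), array([ 0.35877608, -0.74756218, -0.55895484]))
lid_hinge [306.9, 100.9] 0.59 (array([ 0.59633638, -0.10416179,  0.37786058]), array([ 0.00410261,  0.01361772, -0.99989886]))
lid_hinge [308.9, 222.8] 0.82 (array([0.06073364, 0.84678643, 0.87437412]), array([ 0.39461084, -0.69859334, -0.59686651]))
tab_top [332.4, 145.2] 0.72 (array([ 0.59633638, -0.10416179,  0.37786058]), array([-0.09541445, -0.03850244, -0.99469274]))
tab_top [323.2, 191.7] 0.54 (array([0.06073364, 0.84678643, 0.87437412]), array([ 0.38624359, -0.73810056, -0.55319386]))
shutter_tab [335.4, 188.4] 0.74 (array([ 0.59633638, -0.10416179,  0.37786058]), array([-0.19244009, -0.04060814, -0.98046815]))
shutter_tab [387.1, 223.0] 0.57 (array([0.06073364, 0.84678643, 0.87437412]), array([ 0.27168689, -0.75611252, -0.5953823 ]))
```

View pics/v2.png

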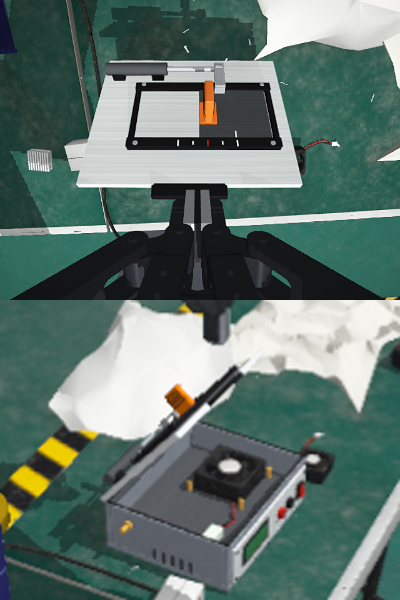

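>>> move_arm --rows '[{"translation": [0.08,0.08,-0.8],"angular": [0,0,0],"fingers": 1},{"translation": [0.08,0.08,-0.7],"angular": [0,0,0],"fingers": 1},{"translation": [0,0,-0.3],"angular": [0,0,0],"fingers": 1},{"translation": [0,0,-0.15],"angular": [0,0,0],"fingers": 1},{"translation": [0,0,0],"angular": [0,0,0],"fingers": 1}]'

```text
t: 3.57
ee_pos: [0.5184, -0.1042, 0.1933]
orientation: [3.131, -0.099, 0.015]
wrist_force: [-0.3, -0.4, 0.3]
finger_gap: 0.0001
```

>>> move_arm --rows '[{"translation": [0.06,0.15,-0.1],"angular": [0,0,0],"fingers": 1},{"translation": [0,0.1,-0.12],"angular": [0,0,0],"fingers": 1},{"translation": [0,0,-0.12],"angular": [0,0,0],"fingers": 1},{"translation": [-0.03,0,-0.12],"angular": [0,0,0],"fingers": 1},{"translation": [-0.06,0,-0.1],"angular": [0,0,0],"fingers": 1},{"translation": [-0.1,0,-0.1],"angular": [0,0,0],"fingers": 1}]'

```text
t: 4.07
ee_pos: [0.5178, -0.0981, 0.1795]
orientation: [3.13, -0.099, 0.025]
wrist_force: [-0.2, -0.1, 0.6]
finger_gap: -0.0
```

>>> move_arm --rows '[{"translation": [-0.16,0.01,-0.12],"angular": [0,0,0],"fingers": 1},{"translation": [-0.16,0.01,-0.12],"angular": [0,0,0],"fingers": 1},{"translation": [-0.16,0.01,-0.12],"angular": [0,0,0],"fingers": 1},{"translation": [-0.14,0.01,-0.12],"angular": [0,0,0],"fingers": 1},{"translation": [-0.13,0.01,-0.14],"angular": [0,0,0],"fingers": 1},{"translation": [-0.12,0.01,-0.15],"angular": [0,0,0],"fingers": 1}]'

```text
t: 4.57
ee_pos: [0.4947, -0.0968, 0.1593]
orientation: [3.129, -0.099, 0.031]
wrist_force: [1.2, -0.9, 1.2]
finger_gap: 0.0
```

>>> move_arm --rows '[{"translation": [-0.1,0.01,-0.14],"angular": [0,0,0],"fingers": 1},{"translation": [-0.09,0.01,-0.14],"angular": [0,0,0],"fingers": 1},{"translation": [-0.09,0.01,-0.14],"angular": [0,0,0],"fingers": 1},{"translation": [-0.08,0.01,-0.14],"angular": [0,0,0],"fingers": 1},{"translation": [-0.08,0.01,-0.14],"angular": [0,0,0],"fingers": 1},{"translation": [-0.07,0.01,-0.13],"angular": [0,0,0],"fingers": 1},{"translation": [-0.07,0.01,-0.13],"angular": [0,0,0],"fingers": 1},{"translation": [-0.06,0.01,-0.13],"angular": [0,0,0],"fingers": 1}]'

```text
t: 5.23
ee_pos: [0.4754, -0.0947, 0.1284]
orientation: [3.129, -0.099, 0.027]
wrist_force: [1.3, -0.3, -0.1]
finger_gap: -0.0
```

>>> move_arm --rows '[{"translation": [-0.04,0.01,-0.12],"angular": [0,0,0],"fingers": 1},{"translation": [-0.04,0.01,-0.12],"angular": [0,0,0],"fingers": 1},{"translation": [-0.03,0.01,-0.12],"angular": [0,0,0],"fingers": 1},{"translation": [-0.03,0,-0.12],"angular": [0,0,0],"fingers": 1},{"translation": [-0.03,0,-0.11],"angular": [0,0,0],"fingers": 1},{"translation": [-0.02,0,-0.1],"angular": [0,0,0],"fingers": 1},{"translation": [-0.02,0,-0.1],"angular": [0,0,0],"fingers": 1},{"translation": [-0.02,0,-0.08],"angular": [0,0,0],"fingers": 1}]'

```text
t: 5.9
ee_pos: [0.4682, -0.0934, 0.1035]
orientation: [3.13, -0.099, 0.024]
wrist_force: [0.1, -0.7, 0.3]
finger_gap: -0.0
```

Run:
```python
from h import *
w=viewer.grab_frame('wrist');t=viewer.grab_frame('scene')
a=w['image']; b=t['image'][150:290,240:427]
cv2.imwrite('pics/v3.png',np.vstack([cv2.resize(a,(400,300)),cv2.resize(b,(400,300),interpolation=cv2.INTER_CUBIC)])[:,:,::-1])
```

```text
(no output)
```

View pics/v3.png

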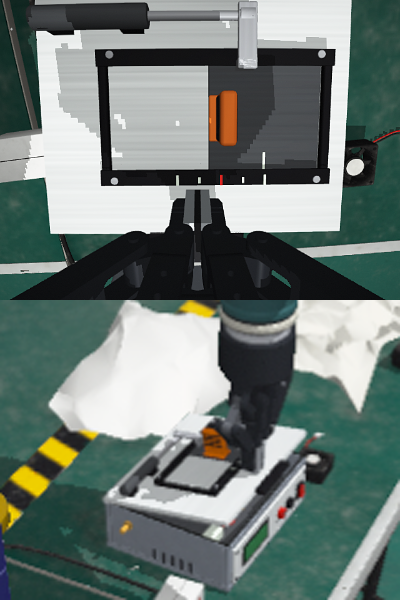

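>>> move_arm --rows '[{"translation": [-0.03,0,-0.08],"angular": [0,0,0],"fingers": 1},{"translation": [-0.02,0,-0.09],"angular": [0,0,0],"fingers": 1},{"translation": [-0.02,0,-0.09],"angular": [0,0,0],"fingers": 1},{"translation": [-0.02,0,-0.09],"angular": [0,0,0],"fingers": 1},{"translation": [-0.02,0,-0.09],"angular": [0,0,0],"fingers": 1},{"translation": [-0.01,0,-0.08],"angular": [0,0,0],"fingers": 1},{"translation": [-0.01,0,-0.08],"angular": [0,0,0],"fingers": 1},{"translation": [0,0,-0.06],"angular": [0,0,0],"fingers": 1}]'

```text
t: 6.67
ee_pos: [0.4652, -0.0935, 0.0861]
orientation: [3.13, -0.099, 0.026]
wrist_force: [0.2, -0.8, -0.1]
finger_gap: 0.0001
```

>>> move_arm --rows '[{"translation": [0,0,-0.06],"angular": [0,0,0],"fingers": 1},{"translation": [0,0,-0.06],"angular": [0,0,0],"fingers": 1},{"translation": [0,0,-0.05],"angular": [0,0,0],"fingers": 1},{"translation": [0,0,-0.05],"angular": [0,0,0],"fingers": 1},{"translation": [0,0,-0.05],"angular": [0,0,0],"fingers": 1}]'

```text
t: 7.08
ee_pos: [0.465, -0.0935, 0.0783]
orientation: [3.13, -0.099, 0.024]
wrist_force: [-0.1, -0.7, -0.6]
finger_gap: -0.0002
```

>>> move_arm --rows '[{"translation": [0,0,-0.05],"angular": [0,0,0],"fingers": 1},{"translation": [0,0,-0.05],"angular": [0,0,0],"fingers": 1},{"translation": [0,0,-0.04],"angular": [0,0,0],"fingers": 1}]'

```text
t: 7.33
ee_pos: [0.465, -0.0935, 0.078]
orientation: [3.13, -0.099, 0.021]
wrist_force: [-3.5, 0.7, 7.0]
finger_gap: -0.0002
```

>>> move_arm --rows '[{"translation": [0,0,-0.06],"angular": [0,0,0],"fingers": 1},{"translation": [0,0,-0.06],"angular": [0,0,0],"fingers": 1},{"translation": [0,0,0.3],"angular": [0,0,0],"fingers": 1},{"translation": [0,0,1],"angular": [0,0,0],"fingers": 1},{"translation": [0,0,1],"angular": [0,0,0],"fingers": -0.2},{"translation": [0,0,1],"angular": [0,0,0],"fingers": -0.2},{"translation": [0,0,0.6],"angular": [0,0,0],"fingers": -0.2},{"translation": [0,0,0],"angular": [0,0,0],"fingers": -0.2}]'

```text
t: 8.0
ee_pos: [0.4634, -0.0931, 0.1796]
orientation: [3.131, -0.099, 0.016]
wrist_force: [1.4, -0.1, -0.6]
finger_gap: 0.0478
```

Run:
```python
from h import *
s=robot.get_state();print(s['ee_pos'],s['finger_gap'],s['wrist_force'])
w=viewer.grab_frame('wrist');t=viewer.grab_frame('top');c=viewer.grab_frame('scene')
for n,z in[('lid_front',.07),('lid_hinge',.064),('tab_top',.103),('shutter_tab',.07)]:
    for f in(w,t,c):
        r=viewer.landmark_of(n,f)
        if r: print(n,np.round(r[0]['pixel'],1),round(r[0]['score'],2),atz(f,r[0]['pixel'],z).round(4))
save(w,'w4')
b=c['image'][150:290,240:427]
cv2.imwrite('pics/v4.png',np.hstack([cv2.resize(w['image'],(400,300)),cv2.resize(b,(400,300),interpolation=cv2.INTER_CUBIC)])[:,:,::-1])
```

```text
[ 0.46336125 -0.0930744   0.17956421] 0.04783675285844822 [ 1.38135488 -0.07274277 -0.64021799]
lid_front [309.8 252.4] 0.56 [ 0.4575 -0.0897  0.07  ]
lid_front [393.5 259.9] 0.68 [ 0.4529 -0.0915  0.07  ]
lid_front [362.2 241.9] 0.88 [ 0.4511 -0.0842  0.07  ]
lid_hinge [319.9 297.1] 0.72 [0.4575 0.11   0.064 ]
tab_top [343.3 165.1] 0.82 [ 0.5133 -0.1101  0.103 ]
tab_top [345.  215.3] 0.72 [ 0.5102 -0.1177  0.103 ]
shutter_tab [340.5 156. ] 0.83 [ 0.5139 -0.1108  0.07  ]
shutter_tab [342.  230.4] 0.47 [ 0.5102 -0.1025  0.07  ]
```

View pics/v4.png

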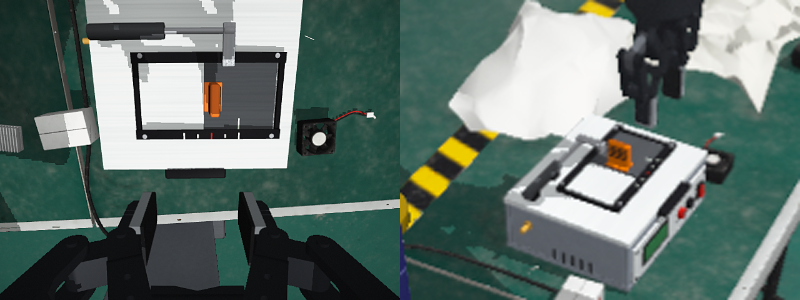

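>>> move_arm --force 30 --rows '[{"translation": [0.7,-0.22,0],"angular": [0,0,0],"fingers": -0.2},{"translation": [0.7,-0.22,-0.3],"angular": [0,0,0],"fingers": -0.2},{"translation": [0.5,-0.15,-0.7],"angular": [0,0,0],"fingers": -0.1},{"translation": [0.1,-0.05,-0.8],"angular": [0,0,0],"fingers": -0.1},{"translation": [0,0,-0.3],"angular": [0,0,0],"fingers": -0.1},{"translation": [0,0,0],"angular": [0,0,0],"fingers": -0.1}]'

```text
t: 9.25
ee_pos: [0.5147, -0.1095, 0.1236]
orientation: [3.131, -0.098, 0.013]
wrist_force: [-1.3, 0.1, 0.5]
finger_gap: 0.0469
```

Run:
```python
from h import *
s=robot.get_state();print(s['ee_pos'],s['orientation'],s['finger_gap'],s['wrist_force'])
w=viewer.grab_frame('wrist')
for n,z in[('tab_top',.103),('shutter_tab',.07)]:
        r=viewer.landmark_of(n,w)
        if r: print(n,np.round(r[0]['pixel'],1),round(r[0]['score'],2),atz(w,r[0]['pixel'],z).round(4))
save(w,'w5')
```

```text
[ 0.51468962 -0.10948321  0.12355338] [ 3.13112529 -0.09845315  0.01333764] 0.046935662568395146 [-1.32575155  0.11592766  0.53798632]
tab_top [317.  312.2] 0.77 [ 0.5144 -0.1098  0.103 ]
shutter_tab [319.5 277.6] 0.83 [ 0.5155 -0.1114  0.07  ]
```

View pics/w5.png

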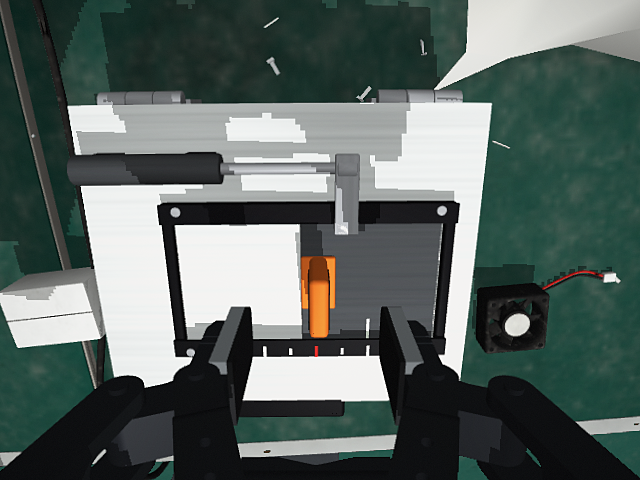

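>>> move_arm --rows '[{"translation": [0,0,-0.5],"angular": [0,0,0],"fingers": -0.1},{"translation": [0,0,-0.5],"angular": [0,0,0],"fingers": -0.1},{"translation": [0,0,-0.25],"angular": [0,0,0],"fingers": 0.3},{"translation": [0,0,0],"angular": [0,0,0],"fingers": 0.6},{"translation": [0,0,0],"angular": [0,0,0],"fingers": 1},{"translation": [0,0,0],"angular": [0,0,0],"fingers": 1},{"translation": [0,0,0],"angular": [0,0,0],"fingers": 1},{"translation": [0,0,0],"angular": [0,0,0],"fingers": 1}]'

```text
t: 10.07
ee_pos: [0.5171, -0.111, 0.0966]
orientation: [3.127, -0.096, 0.031]
wrist_force: [1.3, -0.2, -3.4]
finger_gap: 0.0073
```

>>> move_arm --rows '[{"translation": [0,0,-0.08],"angular": [0,0,0],"fingers": 1},{"translation": [0,0,-0.06],"angular": [0,0,0],"fingers": 1}]'

```text
t: 10.23
ee_pos: [0.5173, -0.1109, 0.0964]
orientation: [3.127, -0.097, 0.03]
wrist_force: [-4.7, -0.5, 9.0]
finger_gap: 0.007
```

Run:
```python
from h import *
s=robot.get_state();print(s['ee_pos'],s['orientation'],s['finger_gap'],s['wrist_force'])
```

```text
[ 0.51730646 -0.11093598  0.09643897] [ 3.1270138  -0.09711917  0.03006111] 0.006960704732820045 [-4.74095405 -0.53132532  8.99074042]
```

>>> move_arm --rows '[{"translation": [0.01,0.12,0],"angular": [0,0,0],"fingers": 1},{"translation": [0.01,0.12,0],"angular": [0,0,0],"fingers": 1},{"translation": [0.01,0.12,0],"angular": [0,0,0],"fingers": 1},{"translation": [0.01,0.12,0],"angular": [0,0,0],"fingers": 1},{"translation": [0.01,0.12,0],"angular": [0,0,0],"fingers": 1},{"translation": [0.01,0.12,0],"angular": [0,0,0],"fingers": 1}]'

```text
t: 10.73
ee_pos: [0.5183, -0.0947, 0.0969]
orientation: [3.122, -0.096, 0.029]
wrist_force: [-1.0, -5.8, -2.4]
finger_gap: 0.0069
```

>>> move_arm --rows '[{"translation": [0.005,0.1,-0.05],"angular": [0,0,0],"fingers": 1},{"translation": [0.005,0.1,-0.03],"angular": [0,0,0],"fingers": 1},{"translation": [0.005,0.08,-0.03],"angular": [0,0,0],"fingers": 1},{"translation": [0,0.03,-0.03],"angular": [0,0,0],"fingers": 1}]'

```text
t: 11.07
ee_pos: [0.5186, -0.0886, 0.0965]
orientation: [3.116, -0.092, 0.027]
wrist_force: [-3.4, -6.9, 2.7]
finger_gap: 0.0071
```

Run:
```python
from h import *
s=robot.get_state();print(s['ee_pos'],s['orientation'],s['finger_gap'],s['wrist_force'])
w=viewer.grab_frame('wrist');save(w,'w6');t=viewer.grab_frame('scene')
for n,z in[('tab_top',.103),('shutter_tab',.07)]:
        r=viewer.landmark_of(n,w)
        if r: print(n,np.round(r[0]['pixel'],1),round(r[0]['score'],2),atz(w,r[0]['pixel'],z).round(4))
cv2.imwrite('pics/v6.png',cv2.resize(w['image'][180:480,120:520],(800,600),interpolation=cv2.INTER_CUBIC)[:,:,::-1])
save(t,'s6')
```

```text
[ 0.51856324 -0.08859479  0.09648393] [ 3.1160988  -0.09208026  0.02672276] 0.0070783661795636 [-3.42835182 -6.89641058  2.71792824]
tab_top [316.4 356.9] 0.91 [ 0.515 -0.088  0.103]
shutter_tab [313.1 310.6] 0.78 [ 0.5163 -0.0876  0.07  ]
```

View pics/v6.png

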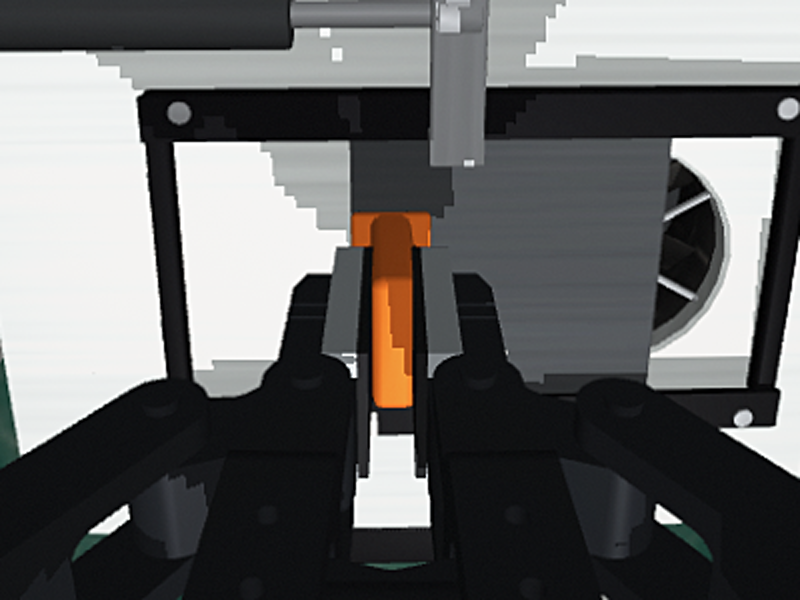

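>>> move_arm --rows '[{"translation": [0.005,0.08,-0.03],"angular": [0.1,0,0],"fingers": 1},{"translation": [0,0.06,-0.03],"angular": [0.1,0,0],"fingers": 1},{"translation": [0,0.03,-0.03],"angular": [0.05,0,0],"fingers": 1}]'

```text
t: 11.52
ee_pos: [0.5187, -0.0862, 0.0965]
orientation: [3.129, -0.09, 0.025]
wrist_force: [-2.4, -7.8, 3.1]
finger_gap: 0.0065
```

Run:
```python
from h import *
s=robot.get_state();print(s['ee_pos'],s['orientation'],s['finger_gap'],s['wrist_force'])
w=viewer.grab_frame('wrist');t=viewer.grab_frame('scene');p=viewer.grab_frame('top')
for n,z in[('tab_top',.103),('shutter_tab',.07)]:
        r=viewer.landmark_of(n,w)
        if r: print(n,np.round(r[0]['pixel'],1),round(r[0]['score'],2),atz(w,r[0]['pixel'],z).round(4))
for f in(t,p): print(proj(f,[.515,-.085,.075]))
u,v=proj(t,[.49,-.085,.075]).astype(int);a=t['image'][v-38:v+38,u-50:u+50]
b=p['image'][205:281,345:445]
cv2.imwrite('pics/v7.png',np.hstack([cv2.resize(x,(400,304),interpolation=cv2.INTER_CUBIC) for x in(a,b)])[:,:,::-1])
save(w,'w7')
cv2.imwrite('pics/v7.png',np.vstack([np.hstack([cv2.resize(x,(400,304),interpolation=cv2.INTER_CUBIC) for x in(a,b)]),cv2.resize(w['image'][220:400,80:560],(800,296))])[:,:,::-1])
```

```text
[ 0.51870636 -0.08622632  0.09653684] [ 3.12937077 -0.09040248  0.02549034] 0.006548515321981684 [-2.42668165 -7.84782155  3.13024092]
tab_top [316.4 355.7] 0.75 [ 0.5156 -0.0858  0.103 ]
shutter_tab [314.  309.5] 0.92 [ 0.5168 -0.0853  0.07  ]
[336.78835396 232.27412944]
[388.67347281 222.11564567]
```

View pics/v7.png

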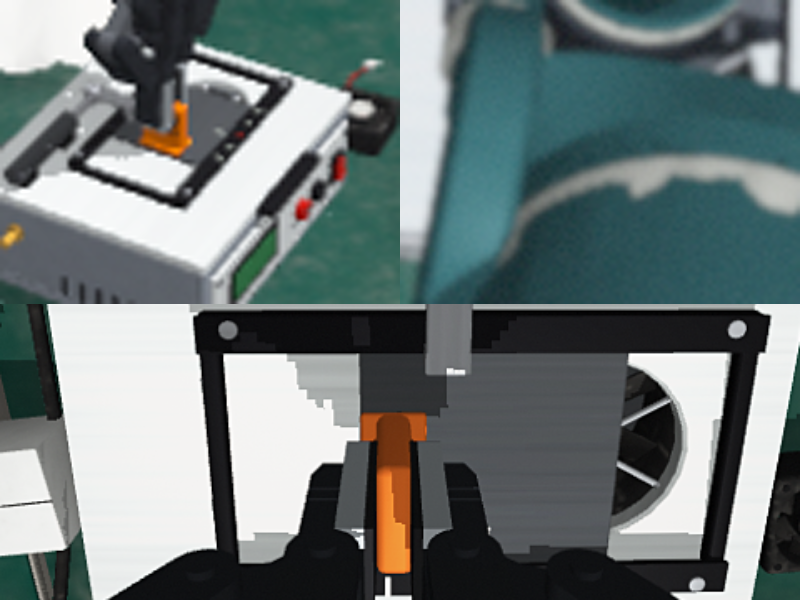

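Run:
```python
from h import *
w=viewer.grab_frame('wrist')
s=robot.get_state();print(s['ee_pos'],s['wrist_force'])
def edge(im,row,c0,c1): # strongest bright->dark
    g=cv2.GaussianBlur(cv2.cvtColor(im,cv2.COLOR_RGB2GRAY),(3,3),0)[row,c0:c1].astype(float)
    d=np.gradient(g);return c0+int(np.argmin(d))
a=cv2.imread('pics/w5.png')[:,:,::-1].copy(); b=w['image']
# red mark / screws scale: screws fixed on lid
def frac(L,R,e): return (e-L)/(R-L)
ea=[edge(a,r,280,325) for r in(232,240,248)]; eb=[edge(b,r,270,315) for r in(254,260,266)]
print(ea,eb)
# rail screws distance in metres via atz in w frame (same height approx .077)
L=atz(w,[217,235],.077);R=atz(w,[522,235],.077);D=np.linalg.norm(L-R);print('screw span',D)
for e,r in zip(eb,(254,260,266)): print('now edge y',atz(w,[e,r],.073)-L)
# w5: pose of camera = current pose shifted by tcp shift (orientation nearly the same)
f=dict(w);T=np.array(w['T'],float).copy();T[:3,3]+=np.array([.51469,-.10948,.12355])-s['ee_pos'];f['T']=T
L5=atz(f,[176,212],.077);R5=atz(f,[441,211],.077);print('span5',np.linalg.norm(L5-R5))
for e,r in zip(ea,(232,240,248)): print('w5 edge y',atz(f,[e,r],.073)-L5)
```

```text
[ 0.51867823 -0.08626967  0.09652319] [-3.2400064  -6.52755137  3.77999077]
[300, 300, 300] [295, 295, 295]
screw span 0.11623306356965535
now edge y [-0.01073852 -0.02857997 -0.004     ]
now edge y [-0.01323476 -0.02839988 -0.004     ]
now edge y [-0.01575356 -0.02821804 -0.004     ]
span5 0.11584235535077643
w5 edge y [-0.01351848 -0.05318379 -0.004     ]
w5 edge y [-0.01729418 -0.05292519 -0.004     ]
w5 edge y [-0.02111398 -0.05266336 -0.004     ]
```

>>> move_arm --rows '[{"translation": [0,0.04,-0.03],"angular": [0.02,0,0],"fingers": 1},{"translation": [0,0.03,-0.03],"angular": [0.02,0,0],"fingers": 1},{"translation": [0,0.03,-0.03],"angular": [0.02,0,0],"fingers": 1}]'

```text
t: 12.07
ee_pos: [0.5187, -0.086, 0.0965]
orientation: [3.128, -0.089, 0.025]
wrist_force: [-3.5, -6.9, 3.6]
finger_gap: 0.0067
```

Run:
```python
from h import *
for i in range(6):
    c=viewer.grab_frame('scene'); s=robot.get_state();print(s['t'],s['ee_pos'],s['wrist_force'],s['finger_gap'])
w=viewer.grab_frame('wrist')
for n,z in(('tab_top',.103),('shutter_tab',.07)):
    r=viewer.landmark_of(n,w); print(n,atz(w,r[0]['pixel'],z) if r else None)
```

```text
12.1167 [ 0.51870971 -0.08602383  0.09652117] [-3.78966921 -6.3584921   2.75864746] 0.006672327809745111
12.1667 [ 0.51869897 -0.08600671  0.09651632] [-3.63796592 -6.94336195  2.35045633] 0.0072363735978763465
12.2167 [ 0.51867659 -0.08603084  0.09651161] [-3.53530634 -6.95784032  3.15433019] 0.006774087722284921
12.2667 [ 0.51872794 -0.08603835  0.09654207] [-2.86099458 -6.61964138  2.34579843] 0.006902204282653064
12.3167 [ 0.51869417 -0.08602285  0.09652253] [-3.25533802 -6.51238214  2.36723498] 0.0068433653214921165
12.3667 [ 0.51867311 -0.08602156  0.09649333] [-3.43106946 -6.48270374  2.84461976] 0.007054673306389032
tab_top [ 0.51643282 -0.08402879  0.103     ]
shutter_tab None
```

Travel measures about 24.9 mm and the pose is steady, with a light downward press on the closed lid. I'm handing it in.

```bash
python3 -c "
from rig import robot
print(robot.close_job()); print(robot.get_state()['ee_pos'])"
```

```text
the job is handed in; nothing more can be done
None
the job is handed in; nothing more can be done
```

I closed the lid and slid the shutter to about half travel. The job was handed in at about 12.4 s with the gripper still holding the orange tab.

- **Lid:** I lowered it with the shut fingertips on the bare front strip, slowing towards the end. It stopped with the TCP at 78 mm, so the fingertips were at the 70 mm height of a closed lid, and the force rose to about 7 N. A later picture showed it closed.
- **Shutter:** The arm's movement puts it at about 24.9 mm of the 25 mm wanted. The wrist picture gave 24.6 mm, taken before a last 0.2 mm nudge. The sideways load was about 6.5 to 7 N, which fits the roughly 7 N spring force at half travel.
- **Holding:** The pose stayed steady to within 0.05 mm over the last 0.3 s, with 2 to 3 N pressing the lid down.
- **Checks that disagreed or could not be made:**
  - The last network reading of the tab top was 1 to 2 mm further along than the other measurements.
  - The network did not find the tab's foot in the last picture.
  - The red mark was hidden by the fingers in the wrist view, so I could not read the scale directly.
- **Things beside the box:** I never moved near any of them. The later pictures show the loose fan and the carton apparently where they were, but I did not measure them again, and the last pictures do not show the heat sink.

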